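Release a tube carrier, roll it to the end stop and lift it into the spill tray

ROBOT

A 6-joint arm with a two-finger parallel gripper is mounted at the origin on a cart in front of the work surface, level with it; the furniture and walls round the work are solid. World frame = base frame: x ahead of the robot, y to its left, z up, the work surface at z = 0. Lengths are in mm, angles in rad, forces in N, time in s.
With the tool pointing down it reaches from about 300 to 775 mm from the base axis. Payload 14.6 kg.
Tool frame: the origin (TCP) lies at the very end of the fingers, on their centre line; the grasp point (between the pads) lies 19 mm behind it; z points along the fingers, y is the line along which they close (so a half turn about z gives the same grasp; the last joint's range is limited). The gripper opens to 94 mm and grips with 3 to 60 N. Pads are 16 mm wide; open, the fingers measure 119 mm over their backs; the gripper's body (75 mm by 177 mm) begins 78 mm behind the grasp point.
Start: joints at [1.164, 0.3, 1.521, -0, 1.321, -0.067], TCP at [183.311, 518.542, 205.446] pointing down, gripper open.
Joint ranges: [-3.03, 3.03], [-0.79, 2.21], [0.23, 2.52], [-1.04, 4.18], [0, 3.07], [-2.55, 2.55]. Speed limits (rad/s): [2.22, 2.22, 2.57, 3.14, 3.14, 3.14].

INTERFACE

Orientations are given as [roll, pitch, yaw] about the fixed x, y, z axes, in that order (R = Rz(yaw) Ry(pitch) Rx(roll)).
In Python, from cell import manip, eyes, ticket gives the robot as it stands. The module is installed in compiled form; this text tells all that it offers.
- The arm moves only by the tool arm_command, never from a script. Its argument "plan" is a list of rows, each a list of 5 numbers: the opening, from -1 (shut) to 1 (fully open), then the shift along the tool's x, y, z in m, then the turn about the tool's z in rad. In form: [[jaw, dx, dy, dz, roll], ...]. A call has 1 to 20 rows; each row shifts and turns the commanded pose from where the row before left it, along the tool's axes as they then stand; what a row does not reach is not made up. A row lasts 1/8 s, in which the tool goes at most 62.5 mm and 10.7 degrees, less where a joint would pass 70% of its speed; a pose out of reach is approached as far as the arm can. A call is refused whole if a number of a shift passes 0.0625 or a number of a turn 0.188, either way. A call with a gripper value outside its range is refused whole. The fingers move at their own pace and stop on an object; "newtons" is the grip in N (left out, the last holds). Time passes only in rows, so rows that do not move let the fingers close. It gives the time, the measured TCP pose, the force, the opening and the grip force at its end, in the units of the state.
- manip.read_state(): the state, without advancing time (a new reading comes with each control period).
- eyes.camera(name): name is "scene" or "top" or "wrist"; returns a dict with "img" (420x560x3 uint8, blue, green, red), "z_map" (420x560 float32, mm along the optical axis (not along the pixel's ray), 0 where there is no reading), "fx", "fy", "cx", "cy" (pixels), "eye" and "orientation" of the camera in the world. Camera axes: x right, y down, z forward; pixel columns grow to the right and rows downward; lengths in mm; the calibration is good to about 2 mm. A picture is of the moment at which its call begins.
- ticket.sign_off(): hands the job in; it is judged then, once.
The state is a dict: "clock": time; "joints": joint angles; "qd": joint speeds; "effort": joint torques, N m; "eef_pos": TCP position; "eef_rot": TCP orientation; "wrist_force": force on the tool from outside, world axes, zero at the start; "moment": the same for the moment, N m; "finger_gap": finger opening in mm; "finger_force": force on a finger pad.
Only numpy, scipy, OpenCV 4.12 (cv2) and the standard library are available. Lean on these libraries where they do the work, as an engineer would, in place of code of your own. Each camera call takes 0.05 s, during which the arm holds its last target. There are 200 camera calls.

TASK

The tube carrier is clamped on the roller track. Loosen the clamp by turning its left-hand-thread knob clockwise (seen from above) about a quarter turn, to its limit, then push the carrier along the free rollers until it is fully home against the end stop, where the rails no longer hold it down. Lift it straight off by its bow handle and set it down gently inside the steel spill tray, flat on the tray's floor, keeping it upright all the way and leaving the other things on the bench undisturbed.

Things in the scene. Friction and masses are not known exactly. Their poses are not given: they have to be found in the camera images.
- track: Fixed level roller track, 410 long (its y) x 125 wide (x). Origin on the worktop under its middle line. +y: travel, from the open loading end (y -205) to the end stop (y +185); -x: the robot's side, with the clamp. Free rollers, 24 apart, tops at z = 30. Rails 104 apart inside, tops z = 43, the channel open above; feet and clamp block reach x = -105. Stop plate tops at z = 58.
- track_lip_end (a point): Where the lips end: track x = 0, y = 17, z = 39. Before it (lower y) each rail has an inward lip, underside z = 39, top z = 43, 86 clear between them, over the carrier's base runners: there the carrier rolls but cannot be lifted. Beyond it there are no lips; a carrier at the stop clears them by 8. Axes as the track.
- track_stop (a point): Middle of the plane of the end stop's two rubber buffers (20 diameter, 30 to each side, centres 15 above this point), at roller-top height: track x = 0, y = 185, z = 30. Axes as the track.
- clamp_knob (a joint): Turn of the clamp knob, rad: 0 tight, 1.5 fully loose (limit). Left-hand thread: grows when turned CLOCKWISE seen from above (negative about z). From about 0.6 the clamp's toe clears the carrier's runner, at 1.5 by over 2 mm. Starts at 0 to 0.15; takes about 0.1 N m to turn, stays where left, rises 2.5 mm per rad.
- clamp_grip (a point): Grip point of the clamp knob on its vertical axis, 80 above the worktop, at track x = -85, y = -60. Black T-bar 52 long (this point's y) x 14 thick (this point's x) x 22 high (z 68 to 90). Grip it across the 14 from above. Hub (24 diameter) and steel strap lie below z = 68. Site's x, y turn with the knob; z up.
- carrier: Open grey tube carrier with a yellow rack and five tubes fixed in it; loose, 0.45 to 0.75 kg. Base 100 (x) x 160 (y) x 5, its long edges run under the lips; side walls 26 high, 76 wide outside; tube caps 48 high; 78 over all. Origin: middle of the underside; +y looks to the end stop. Starts clamped on the rollers (underside z = 30), 120 to 170 short of the stop, square to the track.
- carrier_rear (a point): Middle of the rear end wall's outer face, where to push: carrier y = -80, 30 above the underside. The wall is 77 wide and free from 5 to 46 above the underside, a 22 wide handle upright goes on above it. Axes as the carrier.
- carrier_front (a point): Middle of the carrier's front lower edge (carrier y = +80, z = 0); it comes to point track_stop when the carrier is home. Axes as the carrier.
- carrier_handle (a point): Middle of the bow handle, 72 above the carrier's underside: a straight bar along the carrier's y, 14 wide (x) x 12 high, between uprights at y = +-78; tube caps are 18 below its underside. Grip it across x from above at this point, over the centre of mass. Axes as the carrier.
- spill_tray: Open stainless-steel spill tray on rubber feet, fixed, 160 (its x) x 228 (its y) over the rim, 25 high; walls 4 thick, floor top 10 above the worktop, inside 142 x 210. Origin: middle of the underside. The carrier fits lengthwise along the tray's y, either way round, with about 20 to spare on each side.
- beaker: Clear plastic beaker, 71 diameter x 84 high, bystander behind the track; origin under its middle.
- bottle_tall: White reagent bottle, 58 diameter x 117 high, bystander behind the track; origin under its middle.
- bottle_small: Brown reagent bottle, 46 diameter x 86 high, bystander behind the end of the track and the tray; origin under its middle.

How it is judged:
By the outcome, as a careful person would: the job done as asked, in the order asked, and still so for the second after the job is handed in, with the robot touching nothing.
It also fails if it takes over 72 s, if anything falls off the work surface, if the arm or the gripper's body presses on something with over 40 N, if the wrist force passes 120 N, or if a joint passes its speed limit or range.

## Working session

There is one attempt and no reset: what is moved stays moved. The work goes in short steps, Python scripts to look and compute and a tool call to move; the robot and the scene stay as the last step left them, time stands still between calls to the robot, and variables do not carry over. Pictures are saved under pics/ and viewed, at most 10 in all, crops included, and the job is handed in when it is done.

Besides the shell and the picture viewer there is one more tool, called after "Call:" as name(argument=value, ...) on one line, values as JSON. arm_command: Moves the arm, as the interface text tells. Its arguments: {"type":"object","properties":{"plan":{"type":"array"},"newtons":{"type":"number"}},"required":["plan"]}

```bash
mkdir -p pics
cat > h.py <<'E'
import numpy as np, cv2
from scipy.spatial.transform import Rotation as R
from cell import manip, eyes, ticket
def shot(n):
    c=eyes.camera(n); return c
def rot(c):
    o=np.array(c['orientation'],float)
    return o if o.shape==(3,3) else R.from_euler('xyz',o).as_matrix()
def world(c):
    "per-pixel world points from depth"
    h,w=c['z_map'].shape; u,v=np.meshgrid(np.arange(w),np.arange(h)); z=c['z_map']
    p=np.stack([(u-c['cx'])/c['fx']*z,(v-c['cy'])/c['fy']*z,z],-1)
    return p@rot(c).T+np.array(c['eye'])
def ray(c,u,v,z):
    d=rot(c)@np.array([(u-c['cx'])/c['fx'],(v-c['cy'])/c['fy'],1]); e=np.array(c['eye'])
    return e+d*(z-e[2])/d[2]
E
python3 - <<'E'
from h import *
import pickle
for n in ('top','scene'):
    c=shot(n); cv2.imwrite(f'pics/{n}0.png',c['img']); pickle.dump(c,open(n+'.pkl','wb'))
    print(n,c['eye'],c['orientation'],c['fx'],c['cx'],c['cy'])
print(manip.read_state())
E
```

```text
top [ 536.57733763  104.8144597  1241.56725163] [-3.06236247 -0.00719176 -1.56445636] 421.6561035336375 283.31978886194236 209.99151266321525
scene [ 169.80852969 -640.72922528  658.63589882] [-2.14706164  0.00583955 -0.53452971] 455.9981130179374 275.6212545366893 202.31466378964018
{'clock': 0.1, 'joints': array([ 1.16440458e+00,  3.00429855e-01,  1.52148697e+00, -2.32124311e-05,
        1.32071995e+00, -6.65534061e-02]), 'qd': array([ 0.00071357, -0.00131866, -0.00532506,  0.00049545,  0.00018438,
       -0.00085668]), 'effort': array([ 2.34661071e-03, -5.32648587e+01, -3.53280401e+01,  7.09605287e-02,
        2.34717719e-02, -1.12804632e-04]), 'eef_pos': array([183.2278171 , 518.33968603, 204.94877105]), 'eef_rot': array([-3.14054935e+00, -4.70041506e-05,  2.80176005e+00]), 'wrist_force': array([ 0.04889044,  0.81211265, -0.49527432]), 'moment': array([ 0.03916183, -0.03567984,  0.02274601]), 'finger_force': 0.0, 'finger_gap': 93.6284444023186}
```

View pics/top0.png

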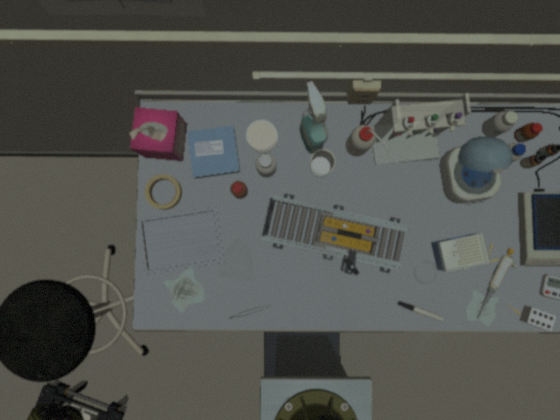

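View pics/scene0.png

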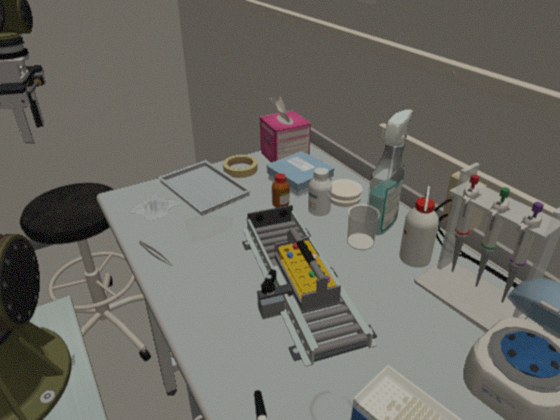

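The top view shows the track with its stop end at left (268,218) and open end at (405,248). The carrier is at (348,235), the black knob at (349,263) and the tray at (182,240). The scene view agrees.

Run:
```python
from h import *
import pickle
c=pickle.load(open('top.pkl','rb')); P=world(c); Z=P[...,2]; im=c['img']
hsv=cv2.cvtColor(im,cv2.COLOR_BGR2HSV)
def rect(name,m,zz):
    v,u=np.nonzero(m)
    if len(u)<4: print(name,len(u)); return
    w=np.array([ray(c,a,b,zz)[:2] for a,b in zip(u,v)],np.float32)
    r=cv2.minAreaRect(w); print(name,len(u),np.round(r[0],1),np.round(r[1],1),round(r[2],2),'zmed',np.median(Z[m]).round(1)); return w
box=np.zeros(Z.shape,bool); box[185:285,255:415]=1
def big(m):
    n,l,s,_=cv2.connectedComponentsWithStats(m.astype(np.uint8)); return l==1+np.argmax(s[1:,4])
rect('rails/track >15',big(box&(Z>15)),35)
rect('yellow',box&(hsv[...,0]>15)&(hsv[...,0]<32)&(hsv[...,1]>120)&(hsv[...,2]>90),75)
rect('stop>50',box&(Z>50)&(np.arange(560)[None]<300),58)
kb=np.zeros(Z.shape,bool); kb[245:280,335:365]=1
rect('knob z>62',kb&(Z>62)&(hsv[...,2]<70),88)
tb=np.zeros(Z.shape,bool); tb[200:280,135:232]=1
rect('tray z>16',big(tb&(Z>16)),25)
print(np.round(Z[228:238,150:215:8]))
a=cv2.resize(im[185:285,255:415],None,fx=5,fy=5,interpolation=cv2.INTER_CUBIC)
cv2.imwrite('pics/crop.png',cv2.convertScaleAbs(a,alpha=1.5))
t=cv2.resize(im[195:285,130:235],None,fx=5,fy=5,interpolation=cv2.INTER_CUBIC)
cv2.imwrite('pics/tray.png',cv2.convertScaleAbs(t,alpha=1.5))
```

```text
rails/track >15 5017 [549.4 -45.4] [410.1 167.5] 78.08 zmed 42.6
yellow 824 [564.  -79.4] [140.2  67.3] 77.82 zmed 71.8
stop>50 144 [570.5 104.2] [255.5 104.9] 2.98 zmed 57.4
knob z>62 104 [476.8 -87.9] [49.6 23.1] 45.2 zmed 88.1
tray z>16 878 [546.2 392.4] [159.8 230.1] 9.21 zmed 24.6
[[14. 12. 11.  9.  9. 13. 13. 12.  9.]
 [12.  8. 11.  4. 11. 12. 11. 12. 11.]
 [13. 11. 12. 14. 13. 11. 13. 14.  5.]
 [ 7. 10.  8.  9.  9. 13. 10.  9.  9.]
 [13. 12. 13. 10.  9. 13. 11.  8. 10.]
 [12. 12. 10. 12. 14. 13.  9. 13.  8.]
 [13. 11.  7. 12.  9. 10. 11. 13. 11.]
 [ 9. 11.  8. 13. 13. 14. 11. 12. 10.]
 [13. 10.  8. 15. 12. 10. 11. 10.  9.]
 [ 9. 12. 12. 10. 13. 12. 12. 10.  9.]]
```

View pics/crop.png

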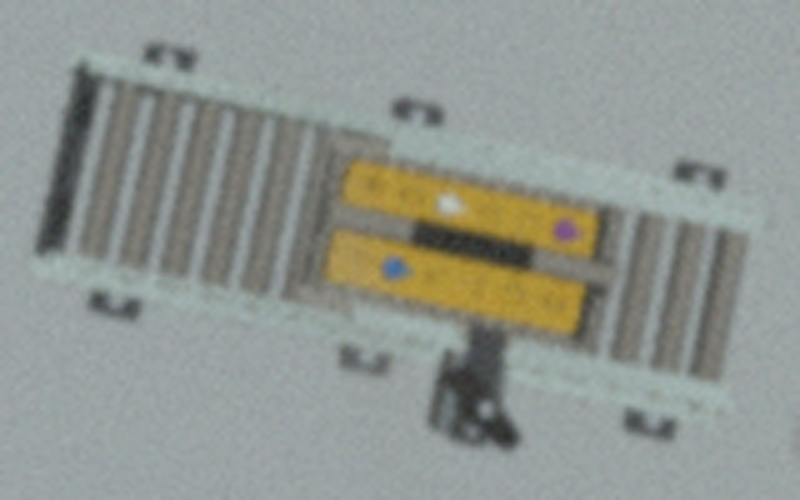

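View pics/tray.png

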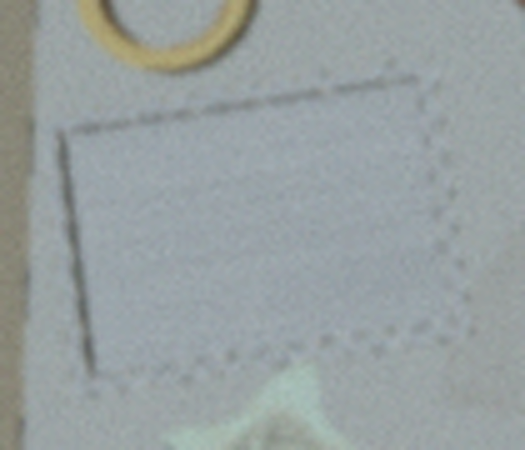

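The carrier is about 135 mm short of the stop, and the T-bar heads about 50° in the world frame. I'll move above the knob.

Call:
arm_command(plan=[[1,-0.0342,-0.0339,0,0],[1,-0.0342,-0.0339,0,0],[1,-0.0342,-0.0339,0,0],[1,-0.0342,-0.0339,0,0],[1,-0.0342,-0.0339,0,0],[1,-0.0342,-0.0339,0,0],[1,-0.0342,-0.0339,0,0],[1,-0.0342,-0.0339,0,0],[1,-0.0342,-0.0339,0,0],[1,-0.0342,-0.0339,0,0],[1,-0.0342,-0.0339,0,0],[1,-0.0342,-0.0339,0,0],[1,-0.0342,-0.0339,0,0],[1,-0.0342,-0.0339,0,0],[1,0,0,0,0]])

```text
clock: 1.98
eef_pos: [476.9, -90.6, 204.7]
eef_rot: [-3.141, -0.001, 2.799]
wrist_force: [-0.4, 0.7, -0.2]
finger_gap: 93.9
finger_force: 0.0
```

Call:
arm_command(plan=[[1,0,0,0,0.18],[1,0,0,0,0.18],[1,0,0,0,0.18],[1,0,0,0,0.18],[1,0,0,0,0.18],[1,0,0,0,0.18],[1,0,0,0,0.18],[1,0,0,0,0.18],[1,0,0,0,0.18],[1,0,0,0,0.18],[0.3,0,0,0,0.11],[0.0,0,0,0,0],[0.0,0,0,0,0],[0,0,0,0,0]])

```text
clock: 3.72
eef_pos: [476.5, -88.3, 205.5]
eef_rot: [-3.142, 0.0, 0.893]
wrist_force: [-0.2, 0.4, 0.2]
finger_gap: 57.2
finger_force: 0.0
```

```bash
cat >> h.py <<'E'
def go(x,y,z,yaw=None):
    "tool-axis shift from now to target; roll = current yaw - yaw"
    s=manip.read_state(); r=R.from_euler('xyz',s['eef_rot'])
    print('shift',np.round(r.inv().apply(np.array([x,y,z])-s['eef_pos'])/1e3,4),'roll',None if yaw is None else round((s['eef_rot'][2]-yaw+np.pi)%(2*np.pi)-np.pi,3))
def st():
    s=manip.read_state(); print({k:np.round(s[k],3) for k in('clock','joints','eef_pos','eef_rot','wrist_force','moment','finger_gap','finger_force')})
E
python3 - <<'E'
from h import *
import pickle
st(); c=shot('wrist'); cv2.imwrite('pics/w1.png',c['img']); pickle.dump(c,open('w1.pkl','wb'))
P=world(c);Z=P[...,2]
m=(Z>80)&(Z<96)&(c['img'].max(2)<75)&(np.hypot(P[...,0]-475,P[...,1]+90)<45)
r=cv2.minAreaRect(P[m][:,:2].astype(np.float32)); print(m.sum(),r,np.median(Z[m]))
v,u=np.nonzero(m); print(u.min(),u.max(),v.min(),v.max())
E
```

```text
{'clock': np.float64(3.725), 'joints': array([-0.259,  0.154,  1.7  ,  0.   ,  1.288,  0.418]), 'eef_pos': array([476.487, -88.333, 205.45 ]), 'eef_rot': array([-3.142,  0.   ,  0.893]), 'wrist_force': array([-0.203,  0.362,  0.223]), 'moment': array([-0.071,  0.073, -0.004]), 'finger_gap': np.float64(57.18), 'finger_force': np.float64(0.0)}
534 ((475.62969970703125, -89.16560363769531), (49.77742385864258, 13.803956031799316), 37.93598937988281) 88.17183167479882
273 293 182 229
```

View pics/w1.png

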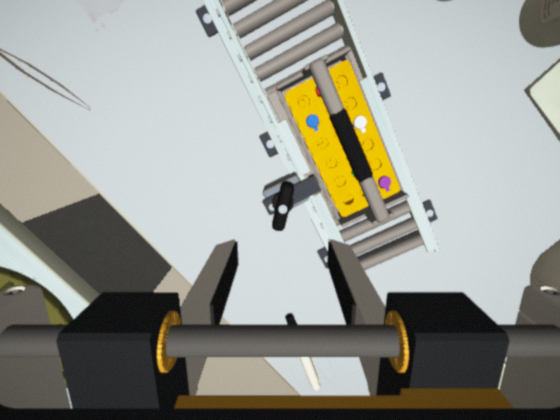

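Knob at (475.6, −89.2), bar heading about 38° (pixels 273–293, 182–229). Descend and grip.

Call:
arm_command(plan=[[-0.1,-0.0012,0,0,0.116],[-0.1,0,0,0.03,0.115],[-0.1,0,0,0.03,0],[-0.1,0,0,0.03,0],[-0.1,0,0,0.03,0],[-0.1,0,0,0.013,0],[-0.1,0,0,0,0],[-1,0,0,0,0],[-1,0,0,0,0],[-1,0,0,0,0],[-1,0,0,0,0],[-1,0,0,0,0],[-1,0,0,0,0]], newtons=40)

```text
clock: 5.4
eef_pos: [476.0, -89.5, 72.9]
eef_rot: [3.141, -0.0, 0.661]
wrist_force: [-1.6, 1.6, 5.9]
finger_gap: 13.6
finger_force: 40.0
```

```bash
python3 -c "
from h import *
st()"
```

```text
{'clock': np.float64(5.4), 'joints': array([-0.261,  0.316,  1.838,  0.   ,  0.986,  0.649]), 'eef_pos': array([476.02 , -89.457,  72.86 ]), 'eef_rot': array([ 3.141, -0.   ,  0.661]), 'wrist_force': array([-1.572,  1.647,  5.936]), 'moment': array([0.105, 0.36 , 0.008]), 'finger_gap': np.float64(13.584), 'finger_force': np.float64(40.002)}
```

Call:
arm_command(plan=[[-1,0,0,-0.0003,0.12],[-1,0,0,-0.0003,0.12],[-1,0,0,-0.0003,0.12],[-1,0,0,-0.0003,0.12],[-1,0,0,-0.0003,0.12],[-1,0,0,-0.0003,0.12],[-1,0,0,-0.0003,0.12],[-1,0,0,-0.0003,0.12],[-1,0,0,-0.0003,0.12],[-1,0,0,-0.0003,0.12],[-1,0,0,-0.0003,0.1],[-1,0,0,0,0]])

```text
clock: 6.9
eef_pos: [476.1, -91.1, 76.0]
eef_rot: [3.14, -0.003, -0.641]
wrist_force: [0.5, -13.5, -0.2]
finger_gap: 13.8
finger_force: 40.0
```

```bash
python3 -c "
from h import *
st()"
```

```text
{'clock': np.float64(6.9), 'joints': array([-0.263,  0.312,  1.836, -0.003,  0.992,  1.95 ]), 'eef_pos': array([476.12 , -91.126,  75.982]), 'eef_rot': array([ 3.14e+00, -3.00e-03, -6.41e-01]), 'wrist_force': array([  0.52 , -13.495,  -0.227]), 'moment': array([-2.617,  0.187, -0.061]), 'finger_gap': np.float64(13.756), 'finger_force': np.float64(40.003)}
```

Call:
arm_command(plan=[[-1,0.0009,0.0012,0,0],[-1,0,0,0,0.06],[-1,0,0,-0.0003,0.06],[-1,0,0,0,0.05],[-1,0,0,0,0.04],[-1,0,0,0,0]])

```text
clock: 7.65
eef_pos: [475.7, -91.3, 76.2]
eef_rot: [3.141, -0.0, -0.848]
wrist_force: [-2.4, -5.2, 3.2]
finger_gap: 14.4
finger_force: 40.8
```

```bash
python3 -c "
from h import *
st()"
```

```text
{'clock': np.float64(7.65), 'joints': array([-2.650e-01,  3.120e-01,  1.835e+00, -1.000e-03,  9.950e-01,
        2.155e+00]), 'eef_pos': array([475.706, -91.33 ,  76.189]), 'eef_rot': array([ 3.141, -0.   , -0.848]), 'wrist_force': array([-2.36 , -5.227,  3.17 ]), 'moment': array([-0.802,  0.739,  0.637]), 'finger_gap': np.float64(14.443), 'finger_force': np.float64(40.848)}
```

Moment rose sharply, so the knob is at its limit. I'll release, lift, rotate and go behind the carrier.

Call:
arm_command(plan=[[-0.2,0,0,0,0],[-0.2,0,0,0,0],[-0.2,0,0,0,0],[-0.2,0,0,-0.02,0],[-0.2,0,0,-0.05,0],[-0.2,0,0,-0.06,0],[-0.2,0,0,0,-0.184],[-0.2,0,0,0,-0.184],[-0.2,0,0,0,-0.184],[-0.2,0,0,0,-0.184],[-0.2,0,0,0,-0.184],[-0.2,0,0,0,-0.184],[-0.2,0,0,0,-0.184],[-0.2,0,0,0,-0.184],[-0.2,0,0,0,-0.184],[-0.2,0,0,0,-0.184],[-0.2,0,0,0,-0.184],[-0.2,0,0,0,-0.185],[-0.2,0,0,0,0]])

```text
clock: 10.02
eef_pos: [475.8, -90.8, 205.9]
eef_rot: [-3.141, -0.0, 1.359]
wrist_force: [0.0, -1.2, 0.2]
finger_gap: 37.8
finger_force: 0.0
```

Call:
arm_command(plan=[[-1,-0.0215,0.028,0,0],[-1,-0.0215,0.028,0,0],[-1,-0.0215,0.028,0,0],[-1,0,0,0,0],[-1,0,0,0,0]], newtons=20)

```text
clock: 10.65
eef_pos: [544.1, -171.2, 205.8]
eef_rot: [-3.141, -0.0, 1.357]
wrist_force: [0.5, -0.4, -0.3]
finger_gap: 0.0
finger_force: 0.0
```

Run:
```python
from h import *
import pickle
st(); c=shot('wrist'); cv2.imwrite('pics/w2.png',c['img']); pickle.dump(c,open('w2.pkl','wb'))
P=world(c);Z=P[...,2];hsv=cv2.cvtColor(c['img'],cv2.COLOR_BGR2HSV)
a=np.radians(78.05); ty=np.array([np.cos(a),np.sin(a)]); tx=np.array([np.sin(a),-np.cos(a)]); O=np.array([570.2,-49.8])
T=np.stack([(P[...,:2]-O)@tx,(P[...,:2]-O)@ty,Z],-1)
h=(Z>100)&(Z<115)&(abs(T[...,0])<30)&(abs(T[...,1]+30)<110)
q=T[h]; print('handle',h.sum(),q.min(0),q.max(0),np.median(q,0),cv2.minAreaRect(q[:,:2].astype(np.float32)))
k=(Z>82)&(Z<100)&(c['img'].max(2)<75)&(np.hypot(T[...,0]+85,T[...,1]+60)<40)
print('knob',k.sum(),cv2.minAreaRect(P[k][:,:2].astype(np.float32)),np.median(Z[k]))
r=(Z>40)&(Z<46)&(abs(abs(T[...,0])-57)<12)&(T[...,1]>-215)&(T[...,1]<215)
for s in(-1,1):
    q=T[r&(np.sign(T[...,0])==s)]; b=np.arange(-200,200,50)
    print('rail',s,[(int(y),np.round(np.percentile(e[:,0],[2,98]),1)) for y in b for e in [q[abs(q[:,1]-y)<10]] if len(e)>30])
```

```text
{'clock': np.float64(10.65), 'joints': array([-0.369,  0.346,  1.46 ,  0.   ,  1.337, -0.156]), 'eef_pos': array([ 544.124, -171.195,  205.807]), 'eef_rot': array([-3.141, -0.   ,  1.357]), 'wrist_force': array([ 0.463, -0.434, -0.305]), 'moment': array([-0.021,  0.093,  0.024]), 'finger_gap': np.float64(0.029), 'finger_force': np.float64(0.0)}
handle 3296 [ -10.44584728 -110.02003344  100.10811741] [ 11.50800123  48.93128036 110.58628273] [  0.1901719  -22.64546417 107.49229984] ((0.36922168731689453, -30.57091522216797), (158.93218994140625, 21.387203216552734), 89.66963958740234)
knob 699 ((475.5332336425781, -90.48078155517578), (14.435546875, 50.41535186767578), 47.382545471191406) 91.44615782883687
rail -1 [(-200, array([-57. , -45.5])), (-150, array([-57.2, -45.2])), (-100, array([-57. , -45.2])), (-50, array([-68.7, -45.3])), (0, array([-56.3, -45.3])), (50, array([-56.3, -51.4]))]
rail 1 [(-200, array([45.6, 56.2])), (-150, array([45.8, 55.8])), (-100, array([45.4, 56.1])), (-50, array([45.2, 56.4])), (0, array([45.4, 57. ])), (50, array([52.4, 57.3]))]
```

View pics/w2.png

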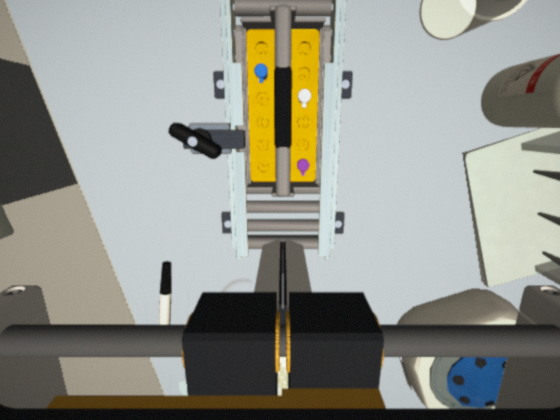

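Pose confirmed: handle centre at track (0.4, −30.5), rear wall at y≈−110.5. The knob bar has turned about 80° and is at its limit, as the moment showed. I'll descend behind the carrier.

Call:
arm_command(plan=[[-1,-0.012,0.0006,0.02,-0.005],[-1,0,0,0.04,0],[-1,0,0,0.04,0],[-1,0,0,0.04,0],[-1,0,0,0.014,0],[-1,0.008,0,0,0],[-1,0.008,0,0,0],[-1,0.006,0,0,0],[-1,0.006,0,0,0],[-1,0.006,0,0,0],[-1,0.006,0,0,0],[-1,0,0,0,0]])

```text
clock: 12.2
eef_pos: [550.7, -143.9, 52.0]
eef_rot: [-3.141, -0.0, 1.365]
wrist_force: [-0.4, 0.5, 0.4]
finger_gap: 0.4
finger_force: 0.0
```

```bash
cat >> h.py <<'E'
a=np.radians(78.05); ty=np.array([np.cos(a),np.sin(a)]); tx=np.array([np.sin(a),-np.cos(a)]); O=np.array([570.2,-49.8])
def tr(P): return np.concatenate([((P[...,:2]-O)@tx)[...,None],((P[...,:2]-O)@ty)[...,None],P[...,2:]],-1)
def handle(c):
    P=world(c);T=tr(P);Z=P[...,2]
    h=(Z>100)&(Z<115)&(abs(T[...,0])<30)&(abs(T[...,1]-30)<180); q=T[h]
    print('handle',h.sum(),q[:,1].min(),q[:,1].max(),np.median(q,0))
E
python3 -c "
from h import *
st(); print('track',tr(np.array(manip.read_state()['eef_pos']))); handle(shot('wrist')); handle(shot('top'))"
```

```text
{'clock': np.float64(12.2), 'joints': array([-0.32 ,  0.512,  1.608,  0.   ,  1.022, -0.114]), 'eef_pos': array([ 550.721, -143.877,   51.999]), 'eef_rot': array([-3.141, -0.   ,  1.365]), 'wrist_force': array([-0.36 ,  0.484,  0.372]), 'moment': array([-0.054,  0.091, -0.023]), 'finger_gap': np.float64(0.392), 'finger_force': np.float64(0.0)}
track [  0.4230857  -96.07186228  51.99903547]
handle 11244 -103.44607506527626 27.16645654349487 [  0.19622695 -21.61129061 107.8335175 ]
handle 306 -70.74897890653284 75.92361948429902 [  2.23866214   3.10545479 108.131123  ]
```

Carrier rolls freely. I'll push on.

Call:
arm_command(plan=[[-1,0.006,0,0,0],[-1,0.008,0,0,0],[-1,0.008,0,0,0],[-1,0.008,0,0,0],[-1,0.008,0,0,0],[-1,0.008,0,0,0],[-1,0.008,0,0,0],[-1,0.008,0,0,0],[-1,0.008,0,0,0],[-1,0.007,0,0,0],[-1,0.006,0,0,0],[-1,0.005,0,0,0],[-1,0.004,0,0,0],[-1,0.004,0,0,0],[-1,0.003,0,0,0],[-1,0.003,0,0,0],[-1,0.003,0,0,0],[-1,0,0,0,0]])

```text
clock: 14.55
eef_pos: [572.1, -41.3, 52.0]
eef_rot: [-3.141, -0.0, 1.365]
wrist_force: [0.0, 0.2, 0.6]
finger_gap: 0.5
finger_force: 0.0
```

```bash
python3 -c "
from h import *
st(); print('track',tr(np.array(manip.read_state()['eef_pos']))); handle(shot('top'))"
```

```text
{'clock': np.float64(14.55), 'joints': array([-0.136,  0.52 ,  1.595,  0.   ,  1.027,  0.07 ]), 'eef_pos': array([572.149, -41.291,  52.016]), 'eef_rot': array([-3.141, -0.   ,  1.365]), 'wrist_force': array([0.017, 0.211, 0.583]), 'moment': array([-0.032,  0.103, -0.046]), 'finger_gap': np.float64(0.517), 'finger_force': np.float64(0.0)}
track [ 0.14525938  8.72806996 52.01638498]
handle 260 53.9750507070125 178.70277370504266 [  2.68791934 114.5288082  107.98210939]
```

Call:
arm_command(plan=[[-1,0.002,0,0,0],[-1,0.002,0,0,0],[-1,0.002,0,0,0],[-1,0.002,0,0,0],[-1,0,0,0,0]])

```text
clock: 15.22
eef_pos: [573.7, -34.5, 52.1]
eef_rot: [-3.141, 0.001, 1.365]
wrist_force: [-2.7, -6.8, 2.2]
finger_gap: 0.3
finger_force: 3.6
```

Call:
arm_command(plan=[[-1,0.001,0,0,0],[-1,0.001,0,0,0],[-1,0,0,0,0]])

```text
clock: 15.6
eef_pos: [573.7, -34.4, 52.3]
eef_rot: [-3.141, 0.004, 1.364]
wrist_force: [-6.7, -21.3, 4.8]
finger_gap: 0.5
finger_force: 11.0
```

Firm contact: home at the stop. Back off slowly, raise, look.

Call:
arm_command(plan=[[-1,-0.001,0,0,0],[-1,-0.002,0,0,0],[-1,-0.008,0,0,0],[-1,-0.015,0,-0.02,0],[-1,0,0,-0.05,0],[-0.1,0,0,-0.05,0],[-0.1,0,0,-0.033,0],[-0.1,0,0,0,0]])

```text
clock: 16.6
eef_pos: [569.7, -58.0, 209.1]
eef_rot: [3.136, -0.0, 1.365]
wrist_force: [1.0, 0.2, -0.4]
finger_gap: 27.2
finger_force: 0.0
```

Run:
```python
from h import *
st(); c=shot('wrist'); cv2.imwrite('pics/w3.png',c['img'])
P=world(c);T=tr(P);Z=P[...,2]
h=(Z>100)&(Z<115)&(abs(T[...,0])<15)&(T[...,1]>0)&(T[...,1]<200); q=T[h]
print('handle',h.sum(),q[:,1].min(),q[:,1].max(),np.median(q,0),cv2.minAreaRect(q[:,:2].astype(np.float32)))
b=(Z>45)&(Z<62)&(abs(T[...,0])<60)&(T[...,1]>165)&(T[...,1]<215); q=T[b]; print('stop',b.sum(),np.percentile(q,[1,99],0) if len(q) else '')
```

```text
{'clock': np.float64(16.6), 'joints': array([-0.165,  0.344,  1.454, -0.   ,  1.337,  0.041]), 'eef_pos': array([569.671, -58.003, 209.062]), 'eef_rot': array([ 3.136, -0.   ,  1.365]), 'wrist_force': array([ 0.952,  0.226, -0.384]), 'moment': array([-0.088,  0.15 ,  0.033]), 'finger_gap': np.float64(27.205), 'finger_force': np.float64(0.0)}
handle 2993 26.094008624939818 169.1984618670063 [  1.02792825 104.1141033  107.55037399] ((1.0253572463989258, 97.56996154785156), (143.11549377441406, 20.912681579589844), 89.4112319946289)
stop 341 [[-38.56546121 165.37567275  46.31865986]
 [ 40.93516683 182.40173688  61.85817445]]
```

View pics/w3.png

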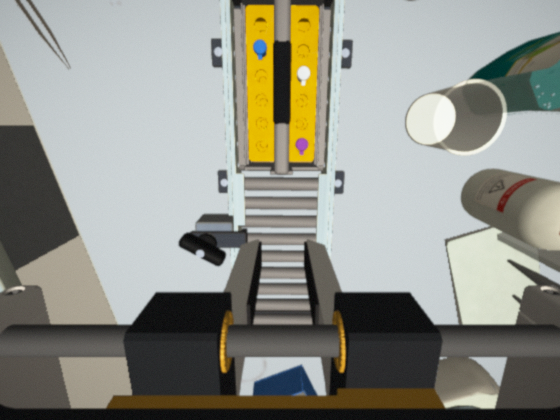

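The carrier is home: handle rear end at y≈26 gives centre y≈105.5. Grasp the handle.

Call:
arm_command(plan=[[-0.1,0.04,0,0,0],[-0.1,0.04,0,0,0],[-0.1,0.0336,-0.0002,0,0.003],[-0.1,0,0,0.02,0],[-0.1,0,0,0.035,0],[-0.1,0,0,0.035,0],[-0.1,0,0,0.025,0],[-0.1,0,0,0.01,0],[-0.1,0,0,0,0],[-1,0,0,0,0],[-1,0,0,0,0],[-1,0,0,0,0],[-1,0,0,0,0],[-1,0,0,0,0]], newtons=40)

```text
clock: 18.4
eef_pos: [592.2, 54.0, 80.5]
eef_rot: [3.141, -0.0, 1.362]
wrist_force: [-0.1, -1.1, 4.8]
finger_gap: 13.3
finger_force: 40.0
```

```bash
python3 -c "
from h import *
st(); print('track',tr(np.array(manip.read_state()['eef_pos'])))"
```

```text
{'clock': np.float64(18.4), 'joints': array([ 0.029,  0.523,  1.514, -0.   ,  1.104,  0.238]), 'eef_pos': array([592.203,  54.011,  80.527]), 'eef_rot': array([ 3.141, -0.   ,  1.362]), 'wrist_force': array([-0.144, -1.08 ,  4.794]), 'moment': array([-0.194,  0.116, -0.053]), 'finger_gap': np.float64(13.32), 'finger_force': np.float64(40.0)}
track [3.12086025e-02 1.06116747e+02 8.05267347e+01]
```

Call:
arm_command(plan=[[-1,0,0,-0.002,0],[-1,0,0,-0.003,0],[-1,0,0,-0.005,0],[-1,0,0,-0.005,0],[-1,0,0,-0.007,0],[-1,0,0,-0.01,0],[-1,0,0,-0.015,0],[-1,0,0,-0.015,0],[-1,0,0,-0.015,0],[-1,0,0,-0.015,0],[-1,0,0,-0.01,0],[-1,0,0,0,0],[-1,0,0,0,0]])

```text
clock: 20.02
eef_pos: [591.7, 54.0, 181.5]
eef_rot: [-3.141, 0.0, 1.362]
wrist_force: [-0.5, -0.9, -5.5]
finger_gap: 13.4
finger_force: 40.0
```

Run:
```python
from h import *
import pickle
st(); c=pickle.load(open('top.pkl','rb')); P=world(c); Z=P[...,2]
tb=np.zeros(Z.shape,bool); tb[200:280,135:232]=1
m=(tb&(Z>19)&(Z<32)); n,l,s,_=cv2.connectedComponentsWithStats(cv2.dilate(m.astype(np.uint8),np.ones((3,3)))); m&=l==1+np.argmax(s[1:,4])
print(m.sum(),cv2.minAreaRect(P[m][:,:2].astype(np.float32)))
go(546.2,392.4,180,np.radians(90+9.21))
```

```text
{'clock': np.float64(20.025), 'joints': array([ 0.029,  0.418,  1.418, -0.   ,  1.306,  0.238]), 'eef_pos': array([591.698,  54.026, 181.459]), 'eef_rot': array([-3.141,  0.   ,  1.362]), 'wrist_force': array([-0.545, -0.892, -5.496]), 'moment': array([-0.061,  0.11 , -0.02 ]), 'finger_gap': np.float64(13.395), 'finger_force': np.float64(39.997)}
836 ((546.567626953125, 391.5795593261719), (160.26087951660156, 228.74496459960938), 9.193155288696289)
shift [ 0.3216 -0.1147  0.0015] roll -0.37
```

Call:
arm_command(plan=[[-1,0.012,-0.0043,0,0],[-1,0.02,-0.0071,0,0],[-1,0.0285,-0.0102,0,0],[-1,0.0285,-0.0102,0,0],[-1,0.0285,-0.0102,0,0],[-1,0.0285,-0.0102,0,0],[-1,0.0285,-0.0102,0,0],[-1,0.0285,-0.0102,0,0],[-1,0.0285,-0.0102,0,0],[-1,0.0285,-0.0102,0,0],[-1,0.0285,-0.0102,0,0],[-1,0.02,-0.0071,0,0],[-1,0.0131,-0.0044,0,0],[-1,0,0,0,-0.06],[-1,0,0,0,-0.08],[-1,0,0,0,-0.09],[-1,0,0,0,-0.08],[-1,0,0,0,-0.06],[-1,0,0,0,0],[-1,0,0,0,0]])

```text
clock: 22.52
eef_pos: [546.5, 392.4, 182.0]
eef_rot: [-3.142, 0.0, 1.73]
wrist_force: [0.7, -0.0, -6.0]
finger_gap: 13.6
finger_force: 40.0
```

Run:
```python
from h import *
st(); go(546.4,392,160,np.radians(99.2))
c=shot('top'); P=world(c); Z=P[...,2]
tb=np.zeros(Z.shape,bool); tb[190:290,125:240]=1
m=tb&(Z>17)&(Z<31)
print(m.sum(),cv2.minAreaRect(P[m][:,:2].astype(np.float32)))
c=shot('scene'); cv2.imwrite('pics/s2.png',c['img'])
```

```text
{'clock': np.float64(22.525), 'joints': array([ 0.568,  0.597,  1.151, -0.   ,  1.393,  0.409]), 'eef_pos': array([546.484, 392.425, 182.043]), 'eef_rot': array([-3.142,  0.   ,  1.73 ]), 'wrist_force': array([ 0.708, -0.007, -6.038]), 'moment': array([-0.029,  0.049, -0.041]), 'finger_gap': np.float64(13.559), 'finger_force': np.float64(39.997)}
shift [-0.0004 -0.0001  0.022 ] roll -0.001
652 ((576.51416015625, 372.4037780761719), (274.1341552734375, 219.5391845703125), 84.03318786621094)
```

View pics/s2.png

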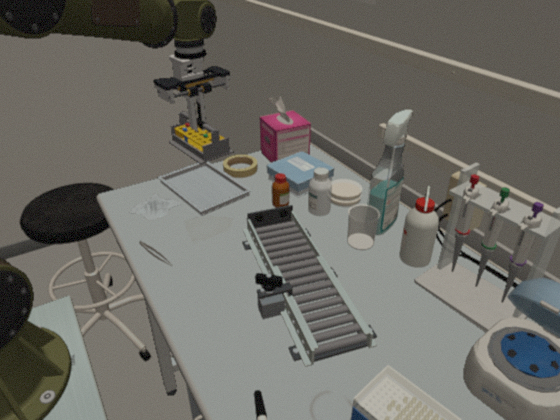

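The carrier hangs upright over the tray (carrier at (200,138), tray at (203,186)), and the bottles and beaker are in place. Lower it.

Call:
arm_command(plan=[[-1,0,0,0.01,0],[-1,0,0,0.015,0],[-1,0,0,0.02,0],[-1,0,0,0.02,0],[-1,0,0,0.015,0],[-1,0,0,0.012,0],[-1,0,0,0.008,0],[-1,0,0,0.006,0],[-1,0,0,0.004,0],[-1,0,0,0.003,0],[-1,0,0,0.002,0],[-1,0,0,0,0]])

```text
clock: 24.12
eef_pos: [546.4, 392.4, 67.0]
eef_rot: [-3.142, 0.0, 1.732]
wrist_force: [-0.4, 1.2, -5.5]
finger_gap: 13.6
finger_force: 40.0
```

Call:
arm_command(plan=[[-1,0,0,0.001,0],[-1,0,0,0.001,0],[-1,0,0,0.001,0],[-1,0,0,0.001,0],[-1,0,0,0,0]])

```text
clock: 24.75
eef_pos: [546.4, 392.4, 62.9]
eef_rot: [-3.141, 0.0, 1.732]
wrist_force: [-0.4, -0.5, -6.3]
finger_gap: 13.8
finger_force: 40.0
```

Call:
arm_command(plan=[[-1,0,0,0.0007,0],[-1,0,0,0.0007,0],[-1,0,0,0.0006,0],[-1,0,0,0,0]])

```text
clock: 25.25
eef_pos: [546.4, 392.4, 61.0]
eef_rot: [-3.141, 0.0, 1.732]
wrist_force: [0.4, -0.3, -6.6]
finger_gap: 13.3
finger_force: 40.0
```

Call:
arm_command(plan=[[-1,0,0,0.0005,0],[-1,0,0,0.0005,0],[-1,0,0,0,0]])

```text
clock: 25.62
eef_pos: [546.5, 392.5, 60.5]
eef_rot: [3.141, -0.0, 1.732]
wrist_force: [-2.9, -1.7, 0.2]
finger_gap: 13.3
finger_force: 40.0
```

The tray floor now carries the weight. Release and rise.

Call:
arm_command(plan=[[-0.7,0,0,0,0],[-0.4,0,0,0,0],[-0.1,0,0,0,0],[-0.1,0,0,0,0],[-0.1,0,0,0,0],[-0.1,0,0,-0.01,0],[-0.1,0,0,-0.03,0],[-0.1,0,0,-0.05,0],[-0.1,0,0,-0.06,0],[-0.1,-0.03,0,-0.03,0],[-0.1,-0.06,0,0,0],[-0.1,-0.03,0,0,0],[-0.1,0,0,0,0]])

```text
clock: 27.25
eef_pos: [566.2, 272.4, 241.2]
eef_rot: [3.14, -0.0, 1.729]
wrist_force: [-0.2, 0.2, -0.4]
finger_gap: 42.3
finger_force: 0.0
```

Run:
```python
from h import *
st(); c=shot('wrist'); cv2.imwrite('pics/w4.png',c['img']); P=world(c); Z=P[...,2]
near=np.hypot(P[...,0]-546,P[...,1]-392)<130
h=near&(Z>70)&(Z<100); hh=near&(Z>80)&(Z<95)
print('handle z',np.percentile(Z[hh],[10,50,90]),cv2.minAreaRect(P[hh][:,:2].astype(np.float32)))
m=near&(Z>20)&(Z<30); print('tray',cv2.minAreaRect(P[m][:,:2].astype(np.float32)))
```

```text
{'clock': np.float64(27.25), 'joints': array([ 0.39 ,  0.456,  1.226, -0.   ,  1.458,  0.232]), 'eef_pos': array([566.19 , 272.383, 241.2  ]), 'eef_rot': array([ 3.14 , -0.   ,  1.729]), 'wrist_force': array([-0.227,  0.195, -0.448]), 'moment': array([-0.035,  0.088,  0.032]), 'finger_gap': np.float64(42.327), 'finger_force': np.float64(0.0)}
handle z [85.62181225 87.59304577 88.87490387] ((548.717529296875, 389.1457824707031), (19.881498336791992, 152.83274841308594), 8.009263038635254)
tray ((570.7423095703125, 387.05560302734375), (212.26995849609375, 208.17059326171875), 9.068957328796387)
```

View pics/w4.png

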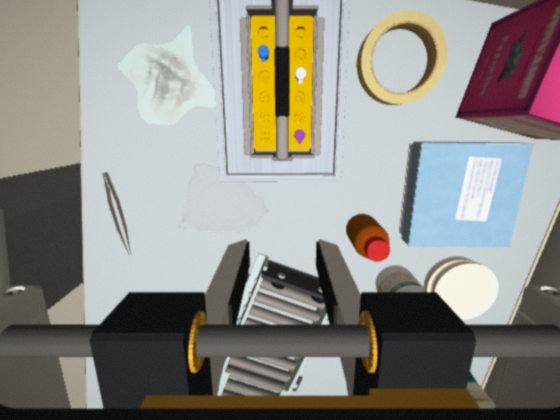

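The carrier sits centred in the tray (carrier columns 245–325, tray 218–342). Its handle top is at z≈88, so it is flat on the floor, and the bottles still stand.

```bash
python3 -c "
from h import *
print(ticket.sign_off())"
```

```text
the job is handed in; nothing more can be done
None
```

I loosened the clamp to its limit, pushed the carrier home against the stop, lifted it by its handle and set it down flat and upright inside the spill tray. The job is handed in at about 27 s, with no verdict returned.

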